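# Change the specimen dry box over from air to nitrogen

### The job

Change the slide dry box over from air to nitrogen: shut the blue air cock, set the rack of slides gently down upright in the open drawer and let go, push the drawer fully home, and only then open the green nitrogen cock, running each handle a quarter turn right up to its stop. Leave the yellow cock and everything else on the bench where it is.

Things in the scene. Friction and masses are not known exactly. Their poses are not given: they have to be found in the camera images.
- blue_cock: Fixed bench gas turret, compressed air, with a blue lever on top and a blue band round its white column. Origin on the bench under the column's vertical axis. Column 32 mm across on a 68 mm foot; a brass outlet pipe at 84 mm height (its valve body reaches up to 106 mm) points along the turret's own -x out to 103 mm. Turrets stand about 160 mm apart, turned by up to 0.35 rad either way; which colour stands where varies.
- blue_handle (a joint): The blue quarter-turn lever, turning about the turret's vertical axis between two hard stops, rad. 0 = shut: lever across the outlet pipe, pointing along the turret's +y. 1.571 = open: lever in line with the outlet pipe, pointing along the turret's -x. It turns anticlockwise seen from above to open, with a steady friction of about 0.2 N m, and stays where it is left.
- blue_grip (a point): Point on the blue lever 80 mm out from the turning axis, 125 mm above the bench. The lever is a level bar 18 mm wide and 16 mm high (117 to 133 mm above the bench), its coloured sleeve running from 30 to 105 mm from the axis; nothing stands under it there except, when open, the pipe (top at 96 mm).
- green_cock: Fixed bench gas turret, nitrogen, with a green lever on top and a green band round its white column. Origin on the bench under the column's vertical axis. Column 32 mm across on a 68 mm foot; a brass outlet pipe at 84 mm height (its valve body reaches up to 106 mm) points along the turret's own -x out to 103 mm. Turrets stand about 160 mm apart, turned by up to 0.35 rad either way; which colour stands where varies.
- green_handle (a joint): The green quarter-turn lever, turning about the turret's vertical axis between two hard stops, rad. 0 = shut: lever across the outlet pipe, pointing along the turret's +y. 1.571 = open: lever in line with the outlet pipe, pointing along the turret's -x. It turns anticlockwise seen from above to open, with a steady friction of about 0.2 N m, and stays where it is left.
- green_grip (a point): Point on the green lever 80 mm out from the turning axis, 125 mm above the bench. The lever is a level bar 18 mm wide and 16 mm high (117 to 133 mm above the bench), its coloured sleeve running from 30 to 105 mm from the axis; nothing stands under it there except, when open, the pipe (top at 96 mm).
- yellow_cock: Fixed bench gas turret, another gas, not part of this job, with a yellow lever on top and a yellow band round its white column. Origin on the bench under the column's vertical axis. Column 32 mm across on a 68 mm foot; a brass outlet pipe at 84 mm height (its valve body reaches up to 106 mm) points along the turret's own -x out to 103 mm. Turrets stand about 160 mm apart, turned by up to 0.35 rad either way; which colour stands where varies.
- yellow_handle (a joint): The yellow quarter-turn lever, turning about the turret's vertical axis between two hard stops, rad. 0 = shut: lever across the outlet pipe, pointing along the turret's +y. 1.571 = open: lever in line with the outlet pipe, pointing along the turret's -x. It turns anticlockwise seen from above to open, with a steady friction of about 0.2 N m, and stays where it is left.
- yellow_grip (a point): Point on the yellow lever 80 mm out from the turning axis, 125 mm above the bench. The lever is a level bar 18 mm wide and 16 mm high (117 to 133 mm above the bench), its coloured sleeve running from 30 to 105 mm from the axis; nothing stands under it there except, when open, the pipe (top at 96 mm).
- dry_box: Fixed white specimen dry box, 220 mm deep (its own x), 240 mm wide, 110 mm high, with a clear top. Origin on the bench at the middle of its front opening; own x points into the box, the drawer comes out along own -x.
- drawer (a joint): Drawer of the dry box, m: 0 = fully home, grows as it is pulled out; starts 0.13 to 0.155 out. Slides with about 2 N of friction and stays where left; hard stop at 0.
- drawer_front (a point): Middle of the outer face of the drawer's blue front panel. The panel is 240 mm wide, 12 mm thick, 10 to 90 mm above the bench; its flat face looks along the box's own -x. The point has the box's axes.
- drawer_floor (a point): Point on the drawer's floor, on its middle line, 70 mm behind the front panel's inner face, 14 mm above the bench: a good place for the rack's underside. It moves with the drawer and has the box's axes. The tray inside is 186 mm long by 204 mm wide, its side and back walls 54 mm above the bench; the box covers the part that is not pulled out, with 91 mm of room above the floor.
- slide_rack: Loose white rack of glass microscope slides, 110 mm long (own x), 56 mm wide, 38 mm high, with an upright orange grip rib along the middle of its top: 12 mm thick (own y), 70 mm long, up to 76 mm above the underside. Origin at the centre of the underside. About 0.15 kg.
- petri_stack: Bystander: stack of clear dishes with orange disc, 90 mm across, 30 mm high; origin underneath.
- beaker: Bystander: glass beaker, 64 mm across, 70 mm high; origin underneath.
- forceps: Bystander: steel forceps lying flat, 155 mm long along own x, 8 mm high; origin underneath.
- wash_bottle: Bystander: white bottle with red cap, 60 mm across, 170 mm high; origin underneath.
- reagent_jar: Bystander: amber jar with blue cap, 68 mm across, 110 mm high; origin underneath.
- tip_box: Bystander: blue box with clear lid, 120 x 80 mm, 58 mm high; origin underneath.
Things that resemble listed ones, but are neither listed nor needed, are in the scene too. Leave any brown look-alike of the slide_rack alone.

How it is judged:
By the outcome, as a careful person would: the job done as asked, in the order asked, and still so for the second after the job is handed in, with the robot touching nothing.
It also fails if it takes over 72 s, if anything falls off the work surface, if the arm or the gripper's body presses on something with over 40 N, if the wrist force passes 120 N, or if a joint passes its speed limit or range.

### The arm

A 6-joint arm with a two-finger parallel gripper is mounted at the origin on the work surface. World frame = base frame: x ahead of the robot, y to its left, z up, the work surface at z = 0. Lengths are in m, angles in rad, forces in N, time in s.
With the tool pointing down it reaches from about 0.3 to 0.875 m from the base axis. Payload 6.4 kg.
Tool frame: the origin (TCP) lies midway between the tips of the shut fingers; the grasp point (between the pads) lies 19 mm behind it; x points along the fingers, y is the direction in which the jaws open and shut, and the axes are right-handed (so a half turn about x gives the same grasp; the last joint's range is limited). The gripper opens to 85 mm and grips with 20 to 120 N. Pads are 22 mm wide; open, the fingers measure 114 mm over their backs; the gripper's body (76 mm by 85 mm) begins 54 mm behind the grasp point. The pads swing forward as they close: fully open they stand 13 mm farther back than shut.
Start: joints at [-1.521, 0.181, 1.607, -0, 1.354, -0.206], TCP at [0.146, -0.556, 0.231] pointing down, gripper open.
Joint ranges: [-2.99, 2.99], [-0.89, 2.07], [0.3, 2.58], [-1.14, 4.28], [0, 2.63], [-3.12, 3.12]. Speed limits (rad/s): [2.57, 2.57, 3.01, 3.14, 3.14, 3.14].

### API

Orientations are given as a unit quaternion [w, x, y, z].
In Python, from bench import ctrl gives the robot as it stands.
- The arm moves only by the tool step_arm, never from a script. Its argument "motion" is a list of rows, each a list of 7 numbers: the shift along the tool's x, y, z in mm, then the turn, a rotation vector about the tool's x, y, z in degrees, then the closure in counts, from 0 (fully open) to 255 (shut). In form: [[tx, ty, tz, rx, ry, rz, hand], ...]. A call has 1 to 10 rows; each row is the pose to reach, as a shift and turn from the pose commanded when the call began, along the tool's axes at that moment; what a row does not reach only later rows make up. A row lasts 1/8 s, in which the tool goes at most 62.5 mm and 10.7 degrees, less where a joint would pass 70% of its speed; a pose out of reach is approached as far as the arm can. A call with a gripper value outside its range is refused whole. The fingers move at their own pace and stop on an object; the grip force is fixed at half the most. Time passes only in rows, so rows that repeat a pose let the fingers close. It gives the time, the measured TCP pose, the force and the opening at its end, in the units of the state.
- ctrl.get_obs(): the state, without advancing time (a new reading comes with each control period).
- ctrl.camera(name): name is "scene" or "top"; returns (picture, depth): 400x640x3 uint8, red, green, blue; 400x640 float32, m along the optical axis (not along the pixel's ray), 0 where there is no reading.
- ctrl.camera_info(name): a dict with "fx", "fy", "cx", "cy" (pixels), "T" (4x4, takes a point from camera to world coordinates). Camera axes: x right, y down, z forward; pixel columns grow to the right and rows downward; lengths in m; the calibration is good to about 2 mm. A picture is of the moment at which its call begins. camera_info takes no time and is no camera call.
- ctrl.hand_in(): hands the job in, once; it reports no verdict.
The state is a dict: "time_s": time; "q": joint angles; "dq": joint speeds; "joint_efforts": joint torques, N m; "eef_pos": TCP position; "eef_rot": TCP orientation; "wrist_force": force on the tool from outside, world axes, zero at the start; "torque": the same for the moment, N m; "opening": opening from 0.0 (shut) to 1.0 (fully open).
Only numpy, scipy, OpenCV 4.12 (cv2) and the standard library are available. Lean on these libraries where they do the work, as an engineer would, in place of code of your own. Each camera call takes 0.05 s, during which the arm holds its last target. There are 200 camera calls.

## Working session

There is one attempt and no reset: what is moved stays moved. The work goes in short steps, Python scripts to look and compute and a tool call to move; the robot and the scene stay as the last step left them, time stands still between calls to the robot, and variables do not carry over. Pictures are saved under pics/ and viewed, about 8 in all and at most 12, crops included, and the job is handed in when it is done.

Besides the shell and the picture viewer there is one more tool, called in YAML: its name, and indented under it one key for each argument. step_arm: Moves the arm, as the interface text tells. Its arguments: {"type":"object","properties":{"motion":{"type":"array","items":{"type":"array","items":{"type":"number"}}}},"required":["motion"]}

```bash
mkdir -p pics; ls; python3 - <<'E'
from bench import ctrl
import cv2,numpy as np
for n in("scene","top"):
    p,d=ctrl.camera(n); cv2.imwrite(f"pics/{n}0.png",p[:,:,::-1]); np.save(f"pics/{n}0.npy",d)
    i=ctrl.camera_info(n); print(n,i["fx"],i["cx"],i["cy"],np.round(i["T"],3).tolist())
o=ctrl.get_obs(); print(o)
E
```

```text
pics
scene 488.831334189189 328.10224385048065 193.31133676434422 [[0.869, 0.276, -0.411, 1.271], [0.494, -0.517, 0.699, -1.285], [-0.019, -0.811, -0.585, 1.15], [0.0, 0.0, 0.0, 1.0]]
top 454.26030789823307 323.8576782028529 202.90012851011184 [[-0.007, -0.989, 0.149, 0.36], [-1.0, 0.008, 0.002, -0.05], [-0.003, -0.149, -0.989, 1.414], [0.0, 0.0, 0.0, 1.0]]
{'time_s': 0.1, 'q': array([-1.52130134e+00,  1.81450978e-01,  1.60791679e+00, -1.29726864e-06,
        1.35380665e+00, -2.06336039e-01]), 'dq': array([ 0.0001534 , -0.00186241, -0.00060745, -0.00162401, -0.00035986,
        0.00095646]), 'joint_efforts': array([ 5.66879953e-04, -4.45876193e+01, -3.52236378e+01, -3.44210221e-04,
        4.13313042e-03,  1.34430996e-05]), 'eef_pos': array([ 0.14547459, -0.5557748 ,  0.23047887]), 'eef_rot': array([ 0.08964598,  0.70137282,  0.09076109, -0.70128609]), 'wrist_force': array([0.2486597 , 0.08699777, 0.28154202]), 'torque': array([0.00393332, 0.04021377, 0.02885403]), 'opening': 0.9986230763502771}
```

View pics/top0.png

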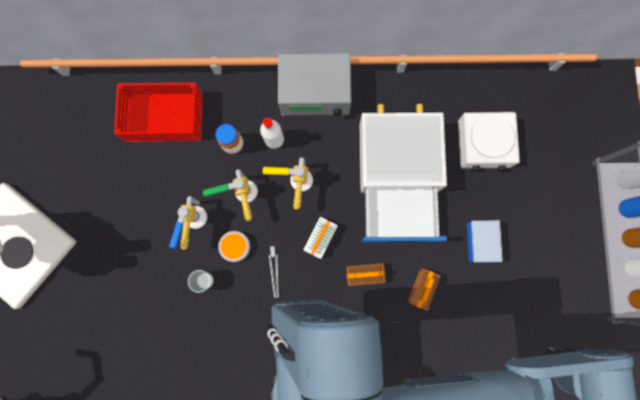

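View pics/scene0.png

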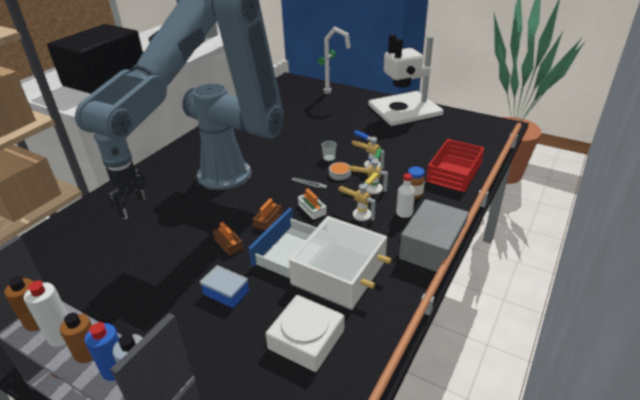

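Top view: blue turret near (190,215), green (243,190), yellow (300,178); white rack (320,238); drawer front at row ~239, columns 363–445; brown look-alikes at (366,274) and (424,288).

```bash
cat > h.py <<'E'
from bench import ctrl
import cv2,numpy as np
def cloud(n,d):
    i=ctrl.camera_info(n); v,u=np.indices(d.shape)
    P=np.stack([(u-i["cx"])/i["fx"]*d,(v-i["cy"])/i["fy"]*d,d],-1)
    return P@i["T"][:3,:3].T+i["T"][:3,3]
def hsv(p): return cv2.cvtColor(p,cv2.COLOR_RGB2HSV)
def box(P,m):
    q=P[m]; r=cv2.minAreaRect((q[:,:2]*1000).astype(np.float32))
    c=cv2.boxPoints(r); e=[c[1]-c[0],c[2]-c[1]]; e=max(e,key=np.linalg.norm)
    return len(q),"c",np.round(r[0],1),"size",np.round(r[1],1),"longdir deg",round(np.degrees(np.arctan2(e[1],e[0])),1),"z",np.round(np.percentile(q[:,2],[5,50,95]),3)
E
python3 - <<'E'
from h import *
p=cv2.imread("pics/top0.png")[:,:,::-1].copy(); d=np.load("pics/top0.npy"); P=cloud("top",d); H=hsv(p)
X,Y,Z=P[...,0],P[...,1],P[...,2]
h,s,v=[H[...,k].astype(int) for k in range(3)]
v_,u_=np.indices(d.shape)
def reg(u0,u1,v0,v1): return (u_>=u0)&(u_<=u1)&(v_>=v0)&(v_<=v1)
cocks=reg(160,320,150,255)
for n,a,b in(("blue",100,125),("green",50,90),("yellow",24,33)):
    m=cocks&(h>=a)&(h<=b)&(s>130)&(v>70)&(Z>.112)&(Z<.14); print(n,box(P,m))
for n,r in(("blue",reg(160,215,195,255)),("green",reg(225,262,165,225)),("yellow",reg(285,318,155,215))):
    m=r&(Z>.070)&(Z<.101)&(h>10)&(h<24)&(s>100);print(n,"pipe",box(P,m))
    m=r&(Z>.004)&(Z<.03)&(s<60)&(v>100);print(n,"foot",box(P,m), )
r=reg(300,342,212,262)
print("rib",box(P,r&(Z>.055)&(h<18)&(s>140)&(v>80)))
print("rack",box(P,r&(Z>.02)))
r=reg(355,452,215,248)
print("front",box(P,r&(h>100)&(h<125)&(s>120)&(Z>.08)))
print("box",box(P,reg(350,455,105,195)&(Z>.095)&(Z<.125)))
print("floor",box(P,reg(372,434,190,235)&(Z<.03)))
for n,r in(("brown1",reg(342,390,258,290)),("brown2",reg(405,445,265,312)),("petri",reg(215,252,228,264)),("beaker",reg(183,218,266,296)),("forceps",reg(262,285,242,299)),("jar",reg(212,245,120,155)),("bottle",reg(258,286,115,150))): print(n,box(P,r&(Z>.004)))
c=cv2.resize(p[140:300,155:455],None,fx=2.6,fy=2.6,interpolation=cv2.INTER_CUBIC); cv2.imwrite("pics/crop1.png",c[:,:,::-1])
E
```

```text
blue (182, 'c', array([465.7, 373.9]), 'size', array([20.5, 71.4]), 'longdir deg', np.float32(-14.3), 'z', array([0.125, 0.132, 0.136]))
green (168, 'c', array([595.5, 265.4]), 'size', array([19.3, 72.8]), 'longdir deg', np.float32(-74.2), 'z', array([0.124, 0.132, 0.137]))
yellow (168, 'c', array([650.7,  91.6]), 'size', array([73. , 19.7]), 'longdir deg', np.float32(88.2), 'z', array([0.126, 0.132, 0.137]))
blue pipe (241, 'c', array([492.6, 353.1]), 'size', array([125.3,  39.1]), 'longdir deg', np.float32(0.1), 'z', array([0.084, 0.091, 0.099]))
blue foot (188, 'c', array([536.2, 340.6]), 'size', array([44.3, 79.6]), 'longdir deg', np.float32(-13.0), 'z', array([0.006, 0.012, 0.02 ]))
green pipe (240, 'c', array([574.5, 189.5]), 'size', array([125.8,  41.7]), 'longdir deg', np.float32(13.0), 'z', array([0.085, 0.092, 0.1  ]))
green foot (144, 'c', array([627.5, 197.3]), 'size', array([91.7, 65.2]), 'longdir deg', np.float32(5.1), 'z', array([0.006, 0.011, 0.019]))
yellow pipe (227, 'c', array([608.7,  23.4]), 'size', array([ 41.8, 127.2]), 'longdir deg', np.float32(-0.4), 'z', arr
[... 1149 characters left out ...]
))
petri (785, 'c', array([431.1, 118.7]), 'size', array([348. , 113.4]), 'longdir deg', np.float32(85.2), 'z', array([0.006, 0.03 , 0.035]))
beaker (403, 'c', array([332.4, 167.1]), 'size', array([433.7,  90.5]), 'longdir deg', np.float32(89.6), 'z', array([0.005, 0.035, 0.071]))
forceps (242, 'c', array([364.9,  47.2]), 'size', array([173.3, 194.2]), 'longdir deg', np.float32(-89.3), 'z', array([0.004, 0.006, 0.013]))
jar (636, 'c', array([587.9, 151.2]), 'size', array([592.7, 134. ]), 'longdir deg', np.float32(28.7), 'z', array([0.005, 0.101, 0.113]))
bottle (567, 'c', array([607.1,  69.6]), 'size', array([540.1,  96.2]), 'longdir deg', np.float32(15.7), 'z', array([0.005, 0.108, 0.171]))
```

View pics/crop1.png

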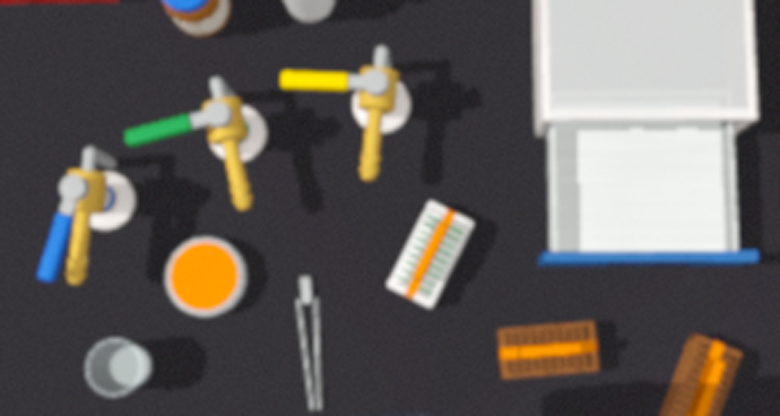

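Crop confirms: blue lever points roughly along its pipe (open), green and yellow across (shut). I'll refine by masking off depth edges.

```bash
cat >> h.py <<'E'
def fit(P,m):
    q=P[m][:,:2].astype(np.float32)*1000; vx,vy,x,y=cv2.fitLine(q,cv2.DIST_HUBER,0,.01,.01).ravel()
    t=(q-[x,y])@[vx,vy]; lo,hi=np.percentile(t,[2,98]); mid=(lo+hi)/2
    w=(q-[x,y])@[-vy,vx]
    return len(q),"mid",np.round([x+mid*vx,y+mid*vy],1),"len",round(hi-lo,1),"wid",round(np.ptp(np.percentile(w,[2,98])),1),"deg",round(np.degrees(np.arctan2(vy,vx)),1)
def smooth(d,k=3,t=.012):
    K=np.ones((k,k)); return cv2.dilate(d,K)-cv2.erode(d,K)<t
E
python3 - <<'E'
from h import *
p=cv2.imread("pics/top0.png")[:,:,::-1].copy(); d=np.load("pics/top0.npy"); P=cloud("top",d); H=hsv(p)
X,Y,Z=P[...,0],P[...,1],P[...,2]; S=smooth(d)
h,s,v=[H[...,k].astype(int) for k in range(3)]
v_,u_=np.indices(d.shape)
def reg(u0,u1,v0,v1): return (u_>=u0)&(u_<=u1)&(v_>=v0)&(v_<=v1)
R={"blue":(160,215,195,255),"green":(200,262,165,225),"yellow":(260,318,155,215)}
for n,a,b in(("blue",100,125),("green",50,90),("yellow",24,33)):
    r=reg(*R[n])
    print(n,"lever",fit(P,r&(h>=a)&(h<=b)&(s>130)&(v>70)&(Z>.12)&(Z<.142)))
    print("  pipe",fit(P,r&(Z>.088)&(Z<.1)&(h>10)&(h<24)&(s>100)&S))
    print("  above .14:",P[r&(Z>.137)&S][:,2].max(initial=0))
r=reg(300,342,212,262)
print("rack top",fit(P,r&(Z>.03)&(Z<.045)&S))
print("rib",fit(P,r&(Z>.065)), P[r][:,2].max())
r=reg(355,452,215,248)
print("front",fit(P,r&(h>100)&(h<125)&(s>120)&(Z>.086)&(Z<.1)))
print("box",fit(P,reg(350,455,105,195)&(Z>.105)&(Z<.115)&S))
m=reg(372,434,190,238)&(Z<.025)&S;print("floor x",np.percentile(X[m],[1,99]))
E
```

```text
blue lever (182, 'mid', array([465.6, 372.1]), 'len', np.float64(68.4), 'wid', np.float64(18.1), 'deg', np.float32(-15.2))
  pipe (99, 'mid', array([491.4, 353.5]), 'len', np.float64(114.0), 'wid', np.float64(16.2), 'deg', np.float32(-11.7))
  above .14: 0.13934515256038704
green lever (166, 'mid', array([593.7, 264.9]), 'len', np.float64(68.9), 'wid', np.float64(17.5), 'deg', np.float32(-74.5))
  pipe (93, 'mid', array([570.9, 187.3]), 'len', np.float64(108.7), 'wid', np.float64(20.3), 'deg', np.float32(10.5))
  above .14: 0.13947134950794582
yellow lever (169, 'mid', array([649.6,  91.6]), 'len', np.float64(71.3), 'wid', np.float64(17.6), 'deg', np.float32(87.8))
  pipe (82, 'mid', array([604.4,  26.7]), 'len', np.float64(108.0), 'wid', np.float64(18.0), 'deg', np.float32(-11.3))
  above .14: 0.14055644042982585
rack top (10, 'mid', array([463.7, -33.6]), 'len', np.float64(99.8), 'wid', np.float64(4.6), 'deg', np.float32(-26.6))
rib (106, 'mid', array([434.2, -25.7]), 'len', np.float64(126.9), 'wid', np.float64(54.7), 'deg', np.float32(-17.3)) 1.4140353798449574
front (178, 'mid', array([ 452.9, -280.3]), 'len', np.float64(232.8), 'wid', np.float64(8.7), 'deg', np.float32(-89.7))
box (4722, 'mid', array([ 715.4, -282.6]), 'len', np.float64(257.3), 'wid', np.float64(250.7), 'deg', np.float32(-53.5))
floor x [0.47177104 0.60956143]
```

```bash
cat >> h.py <<'E'
from scipy.spatial.transform import Rotation as R
def plan(wps):
    """wps: (x,y,z mm, jaw deg or None) -> rows of tool shift/turn from measured pose"""
    o=ctrl.get_obs(); w=o["eef_rot"]; A=R.from_quat([*w[1:],w[0]]); p0=o["eef_pos"]*1000
    y=A.as_matrix()[:,1]; print("t",round(o["time_s"],2),"tcp",np.round(p0,1),"jaw",round(np.degrees(np.arctan2(y[1],y[0])),1),"q",np.round(o["q"],2),"F",np.round(o["wrist_force"],1),"open",round(o["opening"],3))
    for x,yy,z,a in wps:
        if a is None: B=A
        else:
            c,s=np.cos(np.radians(a)),np.sin(np.radians(a)); B=R.from_matrix(np.array([[0,0,-1],[c,s,0],[s,-c,0]]).T)
        print((x,yy,z,a),"->",np.round(A.inv().apply(np.array([x,yy,z])-p0)).astype(int).tolist(),np.round((A.inv()*B).as_rotvec(degrees=True),1).tolist())
E
python3 - <<'E'
from h import *
plan([(450,-250,250,-15),(470,0,250,-15),(443,337,230,-15),(443,337,230,165),(443,337,110,165),(443,337,110,-15)])
E
```

```text
t 0.1 tcp [ 145.5 -555.8  230.5] jaw -75.3 q [-1.52  0.18  1.61 -0.    1.35 -0.21] F [0.2 0.1 0.3] open 0.999
(450, -250, 250, -15) -> [-19, -219, -372] [-60.3, -0.1, 0.1]
(470, 0, 250, -15) -> [-19, -456, -455] [-60.3, -0.1, 0.1]
(443, 337, 230, -15) -> [2, -788, -514] [-60.3, -0.1, 0.1]
(443, 337, 230, 165) -> [2, -788, -514] [119.7, 0.1, 0.1]
(443, 337, 110, 165) -> [122, -788, -514] [119.7, 0.1, 0.1]
(443, 337, 110, -15) -> [122, -788, -514] [-60.3, -0.1, 0.1]
```

step_arm:
  motion:
    - [-10, -31, -53, -8, 0, 0, 255]
    - [-19, -63, -106, -16, 0, 0, 255]
    - [-19, -94, -159, -24, 0, 0, 255]
    - [-19, -125, -212, -32, 0, 0, 255]
    - [-19, -157, -266, -40, 0, 0, 255]
    - [-19, -188, -319, -48, 0, 0, 255]
    - [-19, -219, -372, -55, 0, 0, 255]
    - [-19, -278, -393, -60, 0, 0, 255]
    - [-19, -337, -414, -60, 0, 0, 255]
    - [-19, -397, -435, -60, 0, 0, 255]

```text
time_s: 1.35
eef_pos: [0.4655, -0.0614, 0.2499]
eef_rot: [-0.429, -0.562, -0.429, 0.562]
wrist_force: [1.2, -0.4, -0.8]
opening: -0.002
```

```bash
python3 - <<'E'
from h import *
plan([(470,0,250,-15),(443,337,230,-15),(443,337,110,-15)])
E
```

```text
t 1.35 tcp [465.5 -61.4 249.9] jaw -15.4 q [-0.38 -0.08  1.84  0.    1.38 -0.12] F [ 1.2 -0.4 -0.8] open -0.002
(470, 0, 250, -15) -> [0, -12, -60] [-0.4, -0.0, 0.0]
(443, 337, 230, -15) -> [20, -127, -378] [-0.4, -0.0, 0.0]
(443, 337, 110, -15) -> [140, -127, -378] [-0.4, -0.0, 0.0]
```

step_arm:
  motion:
    - [0, -20, -60, 0, 0, 0, 255]
    - [0, -40, -118, 0, 0, 0, 255]
    - [0, -60, -176, 0, 0, 0, 255]
    - [5, -80, -234, 0, 0, 0, 255]
    - [10, -100, -292, 0, 0, 0, 255]
    - [15, -118, -345, 0, 0, 0, 255]
    - [20, -127, -378, 0, 0, 0, 255]
    - [60, -127, -378, 0, 0, 0, 255]
    - [105, -127, -378, 0, 0, 0, 255]
    - [105, -127, -378, 0, 0, 0, 255]

```text
time_s: 2.6
eef_pos: [0.4402, 0.3334, 0.1413]
eef_rot: [-0.428, -0.559, -0.43, 0.565]
wrist_force: [0.1, -0.0, -0.0]
opening: -0.002
```

```bash
python3 - <<'E'
from h import *
p,d=ctrl.camera("top"); cv2.imwrite("pics/t2.png",cv2.resize(p[150:300,140:340],None,fx=3.5,fy=3.5,interpolation=cv2.INTER_CUBIC)[:,:,::-1])
ax=np.array([530.7,354.4]); th=np.radians(-15.2)
w=[(443,337,110,-15)]
for f in np.radians([0,15,30,45,60,75,90]):
    an=np.pi+th-f; r=np.array([np.cos(an),np.sin(an)]); t=np.array([r[1],-r[0]])
    q=ax+75*r-20*t; w.append((*np.round(q,1),110,-15))
w.append((*np.round(q+8*t,1),110,-15)); plan(w)
E
```

```text
t 2.65 tcp [442.1 334.1 144.1] jaw -15.3 q [0.43 0.23 1.73 0.   1.18 0.7 ] F [ 0.4 -0.9  0.8] open 0.001
(443, 337, 110, -15) -> [34, 0, -3] [-0.3, 0.1, 0.2]
(np.float64(453.1), np.float64(354.8), 110, -15) -> [34, 5, -23] [-0.3, 0.1, 0.2]
(np.float64(455.8), np.float64(374.8), 110, -15) -> [34, 3, -43] [-0.3, 0.1, 0.2]
(np.float64(463.7), np.float64(393.5), 110, -15) -> [34, 5, -63] [-0.3, 0.1, 0.2]
(np.float64(476.1), np.float64(409.5), 110, -15) -> [34, 13, -82] [-0.3, 0.1, 0.2]
(np.float64(492.2), np.float64(421.8), 110, -15) -> [34, 25, -98] [-0.3, 0.1, 0.2]
(np.float64(511.0), np.float64(429.5), 110, -15) -> [34, 41, -110] [-0.3, 0.1, 0.2]
(np.float64(531.1), np.float64(432.0), 110, -15) -> [34, 60, -118] [-0.3, 0.1, 0.2]
(np.float64(538.8), np.float64(429.9), 110, -15) -> [34, 68, -118] [-0.3, 0.1, 0.2]
```

View pics/t2.png

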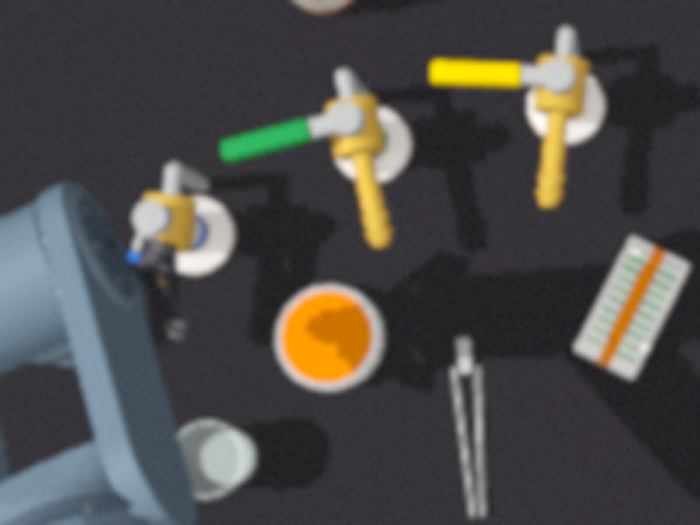

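The gripper is beside the blue lever, on its −y side, clear of the bench items. Descend and sweep.

step_arm:
  motion:
    - [34, 0, 0, 0, 0, 0, 255]
    - [34, 2, -12, 0, 0, 0, 255]
    - [34, 5, -23, 0, 0, 0, 255]
    - [34, 4, -33, 0, 0, 0, 255]
    - [34, 3, -43, 0, 0, 0, 255]
    - [34, 5, -63, 0, 0, 0, 255]
    - [34, 13, -82, 0, 0, 0, 255]
    - [34, 25, -98, 0, 0, 0, 255]
    - [34, 41, -110, 0, 0, 0, 255]
    - [34, 50, -114, 0, 0, 0, 255]

```text
time_s: 3.9
eef_pos: [0.5155, 0.4316, 0.1102]
eef_rot: [-0.427, -0.557, -0.431, 0.567]
wrist_force: [-39.9, -8.6, 22.9]
opening: -0.001
```

step_arm:
  motion:
    - [0, 2, 0, 0, 0, 0, 255]
    - [0, 4, -1, 0, 0, 0, 255]

```text
time_s: 4.15
eef_pos: [0.5154, 0.4316, 0.1104]
eef_rot: [-0.426, -0.555, -0.433, 0.569]
wrist_force: [-40.7, -8.4, 23.1]
opening: -0.005
```

```bash
python3 - <<'E'
from h import *
plan([(531,432,110,-15)])
E
```

```text
t 4.15 tcp [515.4 431.6 110.4] jaw -15.2 q [0.52 0.52 1.42 0.01 1.23 0.78] F [-40.7  -8.4  23.1] open -0.005
(531, 432, 110, -15) -> [0, 15, -5] [-0.2, 0.6, 1.1]
```

step_arm:
  motion:
    - [0, -10, 0, 0, 0, 0, 255]
    - [0, -25, 5, 0, 0, 0, 255]
    - [-60, -30, 5, 0, 0, 0, 255]
    - [-110, -60, 30, 0, 0, 0, 255]
    - [-120, -100, 80, 0, 0, 0, 255]
    - [-120, -120, 130, 0, 0, 0, 255]
    - [-120, -120, 170, 0, 0, 0, 255]

```text
time_s: 5.03
eef_pos: [0.3631, 0.2984, 0.2318]
eef_rot: [0.429, 0.563, 0.429, -0.561]
wrist_force: [0.9, 0.2, 0.3]
opening: -0.006
```

```bash
python3 - <<'E'
from h import *
plan([(461,-36,200,62),(461,-36,200,-118)])
p,d=ctrl.camera("top"); P=cloud("top",d);H=hsv(p);Z=P[...,2]
h,s,v=[H[...,k].astype(int) for k in range(3)];v_,u_=np.indices(d.shape)
m=(u_>130)&(u_<225)&(v_>180)&(v_<260)&(h>=100)&(h<=125)&(s>130)&(v>70)&(Z>.12)&(Z<.142)
if m.sum()>20: print(fit(P,m))
a=p[150:300,140:340]; q,_=ctrl.camera("scene"); b=q[100:250,280:480]
cv2.imwrite("pics/t3.png",cv2.resize(np.hstack([a,b]),None,fx=2,fy=2,interpolation=cv2.INTER_CUBIC)[:,:,::-1])
E
```

```text
t 5.03 tcp [363.1 298.4 231.8] jaw -15.2 q [ 0.43 -0.06  1.86  0.    1.34  0.7 ] F [0.9 0.2 0.3] open -0.006
(461, -36, 200, 62) -> [32, 182, 297] [-77.2, -0.0, -0.1]
(461, -36, 200, -118) -> [32, 182, 297] [102.8, -0.1, 0.0]
(165, 'mid', array([537.3, 423.2]), 'len', np.float64(69.9), 'wid', np.float64(17.4), 'deg', np.float32(85.7))
```

View pics/t3.png

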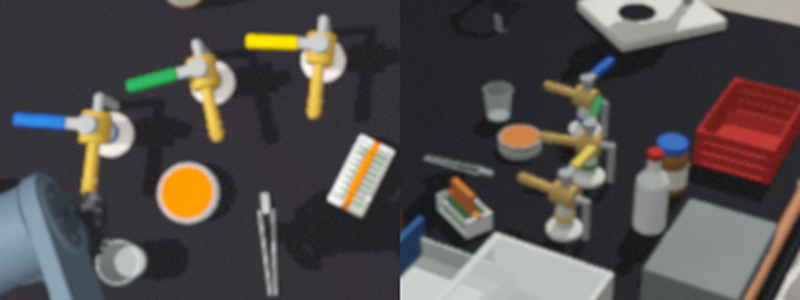

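Blue now points to the left (+y); check its angle against its pipe.

```bash
python3 - <<'E'
from h import *
for k in range(1):
    p,d=ctrl.camera("top"); P=cloud("top",d);H=hsv(p);Z=P[...,2]
    h,s,v=[H[...,k].astype(int) for k in range(3)];v_,u_=np.indices(d.shape)
    for n,u0,u1,v0,v1,lev in(("blue",165,215,208,250,(100,125)),("green",200,262,165,225,(50,90)),("yellow",260,318,155,215,(24,33))):
        r=(u_>=u0-35*(n=="blue"))&(u_<=u1)&(v_>=v0-15)&(v_<=v1)
        print(n,"lever",fit(P,r&(h>=lev[0])&(h<=lev[1])&(s>130)&(v>70)&(Z>.12)&(Z<.142)))
        m=r&(h>12)&(h<24)&(s>110)&(v>90)&(Z>.07)&(Z<.105); m&=(P[...,0]<P[m][:,0].max()-.045); print("  pipe only",fit(P,m))
        pix=np.argwhere(m); print("  rows",[(int(a),round(float(pix[pix[:,0]==a][:,1].mean()),1)) for a in np.unique(pix[:,0])[::5]])
E
```

```text
blue lever (165, 'mid', array([537.2, 423.7]), 'len', np.float64(70.4), 'wid', np.float64(17.4), 'deg', np.float32(86.0))
  pipe only (161, 'mid', array([475.2, 359. ]), 'len', np.float64(69.8), 'wid', np.float64(19.3), 'deg', np.float32(-7.0))
  rows [(220, 187.2), (225, 185.5), (230, 185.5), (235, 184.5), (240, 184.0), (245, 181.0)]
green lever (168, 'mid', array([594.3, 264.4]), 'len', np.float64(68.0), 'wid', np.float64(17.2), 'deg', np.float32(-74.4))
  pipe only (178, 'mid', array([554.1, 184.9]), 'len', np.float64(81.1), 'wid', np.float64(23.2), 'deg', np.float32(15.1))
  rows [(192, 240.4), (197, 243.5), (202, 244.5), (207, 245.5), (212, 246.0), (217, 247.5)]
yellow lever (170, 'mid', array([649.4,  91.4]), 'len', np.float64(71.7), 'wid', np.float64(17.6), 'deg', np.float32(86.9))
  pipe only (168, 'mid', array([586.8,  29.5]), 'len', np.float64(79.9), 'wid', np.float64(20.4), 'deg', np.float32(-9.3))
  rows [(180, 300.0), (185, 298.5), (190, 297.5), (195, 297.5), (200, 297.0), (205, 296.0)]
```

Blue is at its shut stop (lever ⟂ pipe within error, 40 N reached). On to the rack.

step_arm:
  motion:
    - [4, 22, 37, -10, 0, 0, 0]
    - [8, 45, 74, -20, 0, 0, 0]
    - [12, 68, 111, -30, 0, 0, 0]
    - [16, 91, 148, -40, 0, 0, 0]
    - [20, 114, 185, -50, 0, 0, 0]
    - [24, 137, 222, -60, 0, 0, 0]
    - [28, 160, 260, -70, 0, 0, 0]
    - [32, 182, 297, -77, 0, 0, 0]
    - [62, 182, 297, -77, 0, 0, 0]
    - [92, 182, 297, -77, 0, 0, 0]

```text
time_s: 6.42
eef_pos: [0.4637, -0.0361, 0.139]
eef_rot: [0.686, 0.174, 0.685, -0.173]
wrist_force: [-0.5, 0.3, 0.6]
opening: 1.001
```

step_arm:
  motion:
    - [0, 0, 0, 0, 0, 0, 0]

```text
time_s: 6.55
eef_pos: [0.4611, -0.0348, 0.1374]
eef_rot: [0.684, 0.173, 0.687, -0.173]
wrist_force: [-0.4, 0.6, 0.4]
opening: 0.997
```

```bash
python3 - <<'E'
from h import *
plan([(462,-36.5,45,62)])
p,d=ctrl.camera("top"); q,_=ctrl.camera("scene")
a=p[200:280,270:370]; b=q[170:250,260:360]
cv2.imwrite("pics/t4.png",cv2.resize(np.hstack([a,b]),None,fx=4,fy=4,interpolation=cv2.INTER_CUBIC)[:,:,::-1])
E
```

```text
t 6.55 tcp [461.1 -34.8 137.4] jaw 61.6 q [-0.33  0.04  1.97  0.    1.14 -1.41] F [-0.4  0.6  0.4] open 0.997
(462, -36.5, 45, 62) -> [92, -1, 2] [-0.4, -0.2, 0.0]
```

View pics/t4.png

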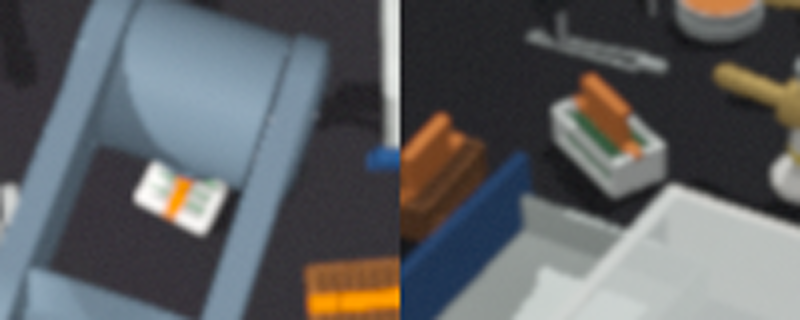

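Rack upright under the wrist, clear surroundings. Descend and close.

step_arm:
  motion:
    - [45, 0, 2, 0, 0, 0, 0]
    - [75, -1, 2, 0, 0, 0, 0]
    - [92, -1, 2, 0, 0, 0, 0]
    - [92, -1, 2, 0, 0, 0, 0]
    - [92, -1, 2, 0, 0, 0, 255]
    - [92, -1, 2, 0, 0, 0, 255]
    - [92, -1, 2, 0, 0, 0, 255]
    - [92, -1, 2, 0, 0, 0, 255]
    - [92, -1, 2, 0, 0, 0, 255]
    - [92, -1, 2, 0, 0, 0, 255]

```text
time_s: 7.9
eef_pos: [0.4631, -0.0373, 0.0472]
eef_rot: [0.685, 0.173, 0.686, -0.173]
wrist_force: [-1.2, -0.1, -0.9]
opening: 0.124
```

step_arm:
  motion:
    - [-20, 0, 0, 0, 0, 0, 255]
    - [-70, 0, 0, 0, 0, 0, 255]
    - [-110, 0, 0, 0, 0, 0, 255]
    - [-120, 0, 0, 0, 0, 0, 255]
    - [-120, 0, 0, 0, 0, 0, 255]

```text
time_s: 8.52
eef_pos: [0.4632, -0.0373, 0.1669]
eef_rot: [0.686, 0.173, 0.686, -0.173]
wrist_force: [-0.5, 0.4, -2.2]
opening: 0.128
```

```bash
python3 - <<'E'
from h import *
p,d=ctrl.camera("top"); P=cloud("top",d);H=hsv(p);X,Y,Z=[P[...,k] for k in range(3)]
h,s,v=[H[...,k].astype(int) for k in range(3)]
m=(h>100)&(h<125)&(s>120)&(Z>.082)&(Z<.095)&(X>.42)&(X<.5)&(Y<-.15)&(Y>-.42)
print("front",fit(P,m), np.percentile(X[m],[3,97]))
m=(Z>.104)&(Z<.116)&(X>.55)&(X<.85)&(Y<-.14)&(Y>-.42); print("box",np.percentile(X[m],[.5,99.5]),np.percentile(Y[m],[.5,99.5]),cv2.minAreaRect((P[m&smooth(d)][:,:2]*1000).astype(np.float32)))
plan([(530,-283,200,0),(530,-283,75,0)])
q,_=ctrl.camera("scene"); b=q[90:290,200:400]
cv2.imwrite("pics/t5.png",cv2.resize(b,None,fx=3,fy=3,interpolation=cv2.INTER_CUBIC)[:,:,::-1])
E
```

```text
front (200, 'mid', array([ 452.7, -280.6]), 'len', np.float64(233.3), 'wid', np.float64(9.0), 'deg', np.float32(-89.6)) [0.44919006 0.45903821]
box [0.60738752 0.82650513] [-0.40092119 -0.16261504] ((717.1161499023438, -281.8546142578125), (235.52008056640625, 215.5942840576172), 89.69503021240234)
t 8.57 tcp [462.5 -37.  165.9] jaw 61.7 q [-0.34  0.    1.94 -0.    1.2  -1.41] F [ 0.4  0.2 -2.6] open 0.128
(530, -283, 200, 0) -> [-34, -184, 176] [61.7, -0.1, 0.1]
(530, -283, 75, 0) -> [91, -184, 176] [61.7, -0.1, 0.1]
```

View pics/t5.png

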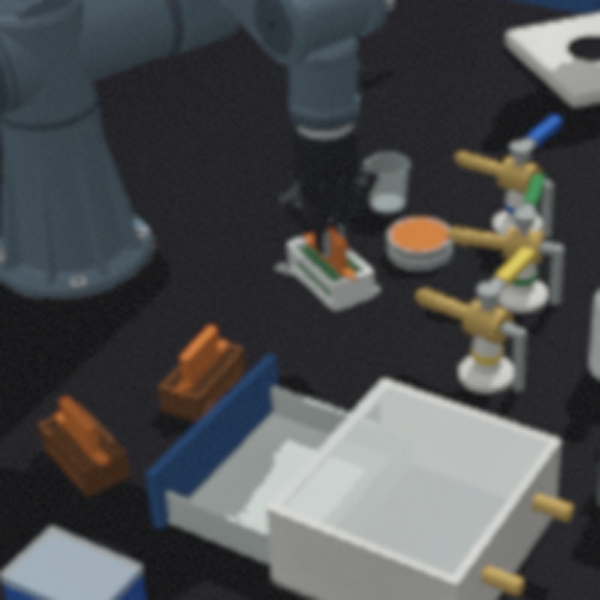

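Rack held upright. Carry over the drawer (panel x≈447.5–459.5, target (530,−282)).

step_arm:
  motion:
    - [-15, -20, 19, 7, 0, 0, 255]
    - [-34, -50, 48, 17, 0, 0, 255]
    - [-34, -82, 78, 27, 0, 0, 255]
    - [-34, -114, 108, 37, 0, 0, 255]
    - [-34, -146, 138, 47, 0, 0, 255]
    - [-34, -170, 160, 55, 0, 0, 255]
    - [-34, -184, 175, 62, 0, 0, 255]
    - [-34, -184, 175, 62, 0, 0, 255]
    - [0, -184, 175, 62, 0, 0, 255]
    - [30, -184, 175, 62, 0, 0, 255]

```text
time_s: 9.88
eef_pos: [0.5292, -0.2808, 0.135]
eef_rot: [0.498, 0.501, 0.5, -0.501]
wrist_force: [-0.2, 0.5, -1.1]
opening: 0.13
```

step_arm:
  motion:
    - [0, 0, 0, 0, 0, 0, 255]
    - [0, 0, 0, 0, 0, 0, 255]

```text
time_s: 10.12
eef_pos: [0.5302, -0.282, 0.1378]
eef_rot: [0.499, 0.501, 0.499, -0.501]
wrist_force: [0.1, -0.0, -1.4]
opening: 0.13
```

```bash
python3 - <<'E'
from h import *
plan([(530,-282,66,0)])
p,d=ctrl.camera("top"); q,_=ctrl.camera("scene")
a=p[180:260,350:460]; b=q[180:290,220:360]
cv2.imwrite("pics/t6.png",np.hstack([cv2.resize(x,(390,300),interpolation=cv2.INTER_CUBIC) for x in(a,b)])[:,:,::-1])
E
```

```text
t 10.12 tcp [ 530.2 -282.   137.8] jaw -0.3 q [-0.69  0.33  1.62  0.    1.19 -0.68] F [ 0.1 -0.  -1.4] open 0.13
(530, -282, 66, 0) -> [72, 0, 0] [-0.3, -0.0, -0.0]
```

View pics/t6.png

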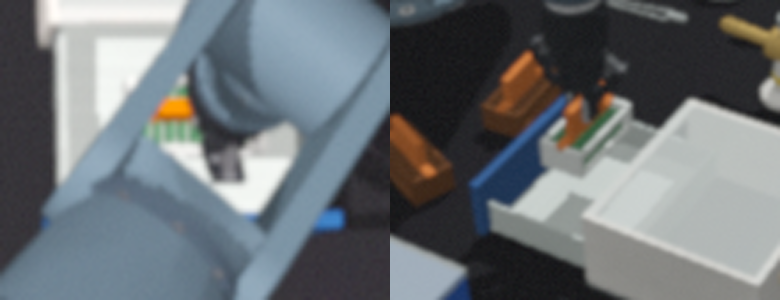

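Rack is level and centred above the open tray. Lower slowly.

step_arm:
  motion:
    - [30, 0, 0, 0, 0, 0, 255]
    - [55, 0, 0, 0, 0, 0, 255]
    - [67, 0, 0, 0, 0, 0, 255]
    - [71, 0, 0, 0, 0, 0, 255]
    - [72, 0, 0, 0, 0, 0, 255]
    - [73, 0, 0, 0, 0, 0, 255]
    - [74, 0, 0, 0, 0, 0, 255]

```text
time_s: 11.1
eef_pos: [0.5304, -0.2826, 0.064]
eef_rot: [0.499, 0.502, 0.498, -0.501]
wrist_force: [0.3, -0.1, -2.0]
opening: 0.127
```

step_arm:
  motion:
    - [1, 0, 0, 0, 0, 0, 255]
    - [2, 0, 0, 0, 0, 0, 255]
    - [2, 0, 0, 0, 0, 0, 255]

```text
time_s: 11.48
eef_pos: [0.53, -0.2824, 0.0613]
eef_rot: [-0.498, -0.502, -0.498, 0.502]
wrist_force: [0.9, -0.8, -1.1]
opening: 0.126
```

step_arm:
  motion:
    - [1, 0, 0, 0, 0, 0, 255]
    - [1, 0, 0, 0, 0, 0, 255]
    - [2, 0, 0, 0, 0, 0, 255]
    - [2, 0, 0, 0, 0, 0, 255]

```text
time_s: 11.98
eef_pos: [0.5308, -0.2824, 0.061]
eef_rot: [0.499, 0.502, 0.498, -0.501]
wrist_force: [-1.6, 5.1, 10.7]
opening: 0.13
```

Seated (10 N up). Ease off and release partially, then lift.

step_arm:
  motion:
    - [-1, 0, 0, 0, 0, 0, 255]
    - [-1, 0, 0, 0, 0, 0, 150]
    - [-1, 0, 0, 0, 0, 0, 130]
    - [-1, 0, 0, 0, 0, 0, 130]
    - [-20, 0, 0, 0, 0, 0, 130]
    - [-60, 0, 0, 0, 0, 0, 130]
    - [-110, 0, 0, 0, 0, 0, 130]

```text
time_s: 12.85
eef_pos: [0.5296, -0.282, 0.1708]
eef_rot: [-0.498, -0.501, -0.499, 0.502]
wrist_force: [0.3, -0.5, -0.2]
opening: 0.491
```

```bash
python3 - <<'E'
from h import *
plan([(530,-282,180,0),(405,-282,180,0),(405,-282,60,0),(425,-282,60,0),(580,-282,60,0)])
E
```

```text
t 12.85 tcp [ 529.6 -282.   170.8] jaw -0.3 q [-0.69  0.29  1.6  -0.    1.25 -0.68] F [ 0.3 -0.5 -0.2] open 0.491
(530, -282, 180, 0) -> [-9, 0, 0] [-0.3, -0.0, 0.1]
(405, -282, 180, 0) -> [-9, -125, 1] [-0.3, -0.0, 0.1]
(405, -282, 60, 0) -> [111, -124, 1] [-0.3, -0.0, 0.1]
(425, -282, 60, 0) -> [111, -104, 1] [-0.3, -0.0, 0.1]
(580, -282, 60, 0) -> [111, 51, 0] [-0.3, -0.0, 0.1]
```

step_arm:
  motion:
    - [-9, -30, 0, 0, 0, 0, 255]
    - [-9, -85, 0, 0, 0, 0, 255]
    - [-5, -125, 0, 0, 0, 0, 255]
    - [45, -125, 0, 0, 0, 0, 255]
    - [95, -125, 0, 0, 0, 0, 255]
    - [111, -125, 0, 0, 0, 0, 255]
    - [111, -115, 0, 0, 0, 0, 255]
    - [111, -105, 0, 0, 0, 0, 255]
    - [111, -98, 0, 0, 0, 0, 255]
    - [111, -92, 0, 0, 0, 0, 255]

```text
time_s: 14.1
eef_pos: [0.439, -0.2823, 0.0593]
eef_rot: [-0.499, -0.501, -0.498, 0.502]
wrist_force: [-1.9, -0.7, 2.0]
opening: -0.003
```

step_arm:
  motion:
    - [0, 6, 0, 0, 0, 0, 255]
    - [0, 14, 0, 0, 0, 0, 255]
    - [0, 24, 0, 0, 0, 0, 255]
    - [0, 35, 0, 0, 0, 0, 255]
    - [0, 46, 0, 0, 0, 0, 255]
    - [0, 57, 0, 0, 0, 0, 255]
    - [0, 68, 0, 0, 0, 0, 255]
    - [0, 79, 0, 0, 0, 0, 255]
    - [0, 90, 0, 0, 0, 0, 255]
    - [0, 100, 0, 0, 0, 0, 255]

```text
time_s: 15.35
eef_pos: [0.5387, -0.2823, 0.0582]
eef_rot: [0.498, 0.502, 0.499, -0.501]
wrist_force: [-2.5, 0.9, 1.9]
opening: -0.0
```

step_arm:
  motion:
    - [0, 9, 0, 0, 0, 0, 255]
    - [0, 17, 0, 0, 0, 0, 255]
    - [0, 24, 0, 0, 0, 0, 255]
    - [0, 29, 0, 0, 0, 0, 255]
    - [0, 33, 0, 0, 0, 0, 255]
    - [0, 37, 0, 0, 0, 0, 255]

```text
time_s: 16.1
eef_pos: [0.5698, -0.2823, 0.0581]
eef_rot: [-0.495, -0.499, -0.502, 0.504]
wrist_force: [-40.0, 2.4, 24.2]
opening: 0.001
```

Resistance at x≈0.570 – verify whether it's home or jammed.

step_arm:
  motion:
    - [0, -15, 0, 0, 0, 0, 255]
    - [0, -40, 0, 0, 0, 0, 255]
    - [-50, -90, 0, 0, 0, 0, 255]
    - [-110, -140, 0, 0, 0, 0, 255]
    - [-120, -180, 0, 0, 0, 0, 255]

```text
time_s: 16.73
eef_pos: [0.3954, -0.283, 0.1812]
eef_rot: [-0.501, -0.501, -0.497, 0.501]
wrist_force: [-0.4, -1.4, 0.3]
opening: 0.003
```

```bash
python3 - <<'E'
from h import *
p,d=ctrl.camera("top"); P=cloud("top",d);H=hsv(p);X,Y,Z=[P[...,k] for k in range(3)]
h,s,v=[H[...,k].astype(int) for k in range(3)]
m=(h>100)&(h<125)&(s>120)&(Z>.082)&(Z<.095)&(X>.42)&(X<.65)&(Y<-.15)&(Y>-.42)
print("front",fit(P,m), np.percentile(X[m],[3,50,97]))
m=(Z>.104)&(Z<.116)&(X>.5)&(X<.85)&(Y<-.14)&(Y>-.42); print("box",np.percentile(X[m],[.5,99.5]))
plan([])
q,_=ctrl.camera("scene")
a=p[90:260,350:460]; b=q[180:310,220:400]
cv2.imwrite("pics/t7.png",np.hstack([cv2.resize(x,None,fx=600/x.shape[0]*.8,fy=600/x.shape[0]*.8,interpolation=cv2.INTER_CUBIC)[:,:480] for x in(a,b)])[:,:,::-1])
E
```

```text
front (233, 'mid', array([ 590. , -282.4]), 'len', np.float64(228.3), 'wid', np.float64(7.7), 'deg', np.float32(89.5)) [0.58622892 0.58997785 0.59430878]
box [0.60730391 0.82642246]
t 16.77 tcp [ 391.  -282.8  183.4] jaw -0.3 q [-0.87  0.02  1.89 -0.    1.23 -0.86] F [ 0.9 -0.7  1.3] open 0.001
```

View pics/t7.png

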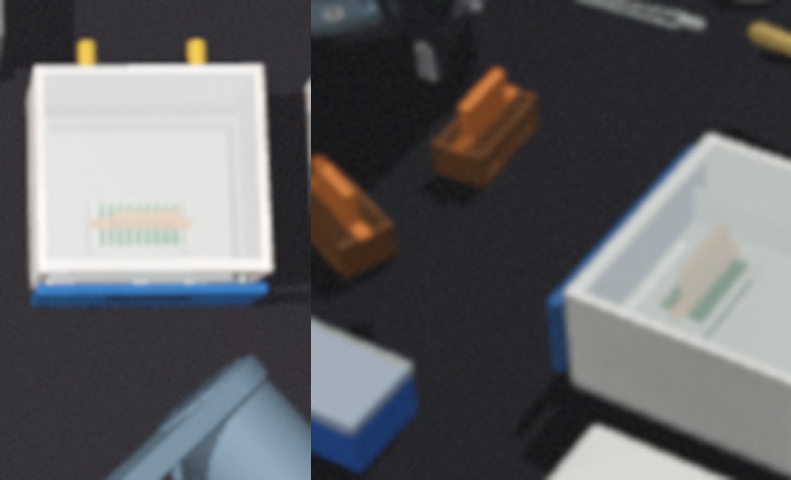

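```bash
python3 - <<'E'
from h import *
p,d=ctrl.camera("top"); P=cloud("top",d)
for c in(368,385,405,425,440):
    print(c,[(r,*np.round(P[r,c,[0,2]]*1000).astype(int).tolist(),p[r,c].tolist()) for r in range(181,200,1)])
q,e=ctrl.camera("scene"); Q=cloud("scene",e)
m=(Q[...,0]>.55)&(Q[...,0]<.66)&(Q[...,1]<-.385)&(Q[...,1]>-.43)&(Q[...,2]>.03)&(Q[...,2]<.085)
H=hsv(q); b=m&(H[...,0]>100)&(H[...,0]<125)&(H[...,1]>120); w=m&(H[...,1]<60)
print("scene blue",np.round(np.percentile(Q[b],[2,98],axis=0),3).tolist(),"white",np.round(np.percentile(Q[w],[2,98],axis=0),3).tolist(),b.sum(),w.sum())
x=q[200:300,250:350]; cv2.imwrite("pics/t8.png",cv2.resize(x,None,fx=6,fy=6,interpolation=cv2.INTER_CUBIC)[:,:,::-1])
E
```

```text
368 [(181, 620, 110, [236, 236, 234]), (182, 617, 110, [243, 242, 240]), (183, 614, 110, [247, 245, 243]), (184, 611, 109, [245, 243, 241]), (185, 608, 110, [235, 233, 231]), (186, 623, 16, [215, 214, 211]), (187, 618, 23, [197, 199, 195]), (188, 616, 18, [195, 198, 195]), (189, 614, 11, [198, 203, 204]), (190, 597, 91, [169, 183, 205]), (191, 593, 94, [106, 145, 199]), (192, 591, 92, [64, 129, 196]), (193, 587, 95, [56, 121, 187]), (194, 587, 79, [49, 101, 160]), (195, 587, 59, [36, 79, 126]), (196, 587, 43, [35, 71, 114]), (197, 587, 21, [35, 67, 108]), (198, 587, 2, [42, 60, 88]), (199, 584, 1, [48, 51, 62])]
385 [(181, 620, 109, [235, 236, 233]), (182, 617, 109, [242, 241, 239]), (183, 614, 107, [246, 244, 241]), (184, 610, 114, [245, 242, 239]), (185, 608, 111, [230, 227, 223]), (186, 623, 14, [206, 205, 202]), (187, 621, 8, [193, 195, 192]), (188, 617, 10, [186, 189, 186]), (189, 613, 18, [169, 176, 181]), (190, 597, 90, [129, 152, 187]), (191, 594, 89, [80, 135, 196]), (192, 590, 95, [65, 130, 196]), (193, 587, 91, [54, 116, 180]), (194, 588, 71, [43, 93, 148]), (195, 587, 54,
[... 1409 characters left out ...]
9]), (182, 616, 109, [242, 241, 239]), (183, 613, 107, [248, 246, 243]), (184, 609, 114, [247, 243, 239]), (185, 607, 106, [224, 220, 216]), (186, 608, 86, [184, 179, 176]), (187, 607, 74, [168, 162, 160]), (188, 607, 57, [160, 155, 155]), (189, 599, 88, [128, 134, 152]), (190, 595, 89, [87, 123, 175]), (191, 593, 87, [66, 126, 192]), (192, 590, 84, [60, 126, 192]), (193, 587, 86, [49, 107, 168]), (194, 586, 72, [41, 82, 130]), (195, 587, 49, [37, 64, 104]), (196, 592, 0, [39, 51, 79]), (197, 589, 1, [36, 38, 51]), (198, 585, 3, [47, 45, 52]), (199, 582, 4, [54, 50, 55])]
scene blue [[0.586, -0.404, 0.035], [0.597, -0.397, 0.083]] white [[0.596, -0.405, 0.031], [0.658, -0.391, 0.084]] 39 188
```

View pics/t8.png

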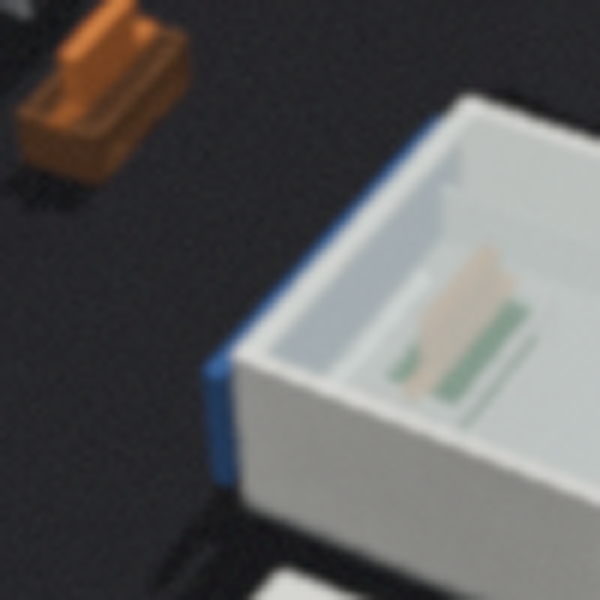

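The views disagree slightly: the top view suggests an ~8 mm gap, with the push possibly stopped by gripper knuckles on the box rim. Push again with the jaws turned across and the tip higher.

step_arm:
  motion:
    - [0, 20, 0, 10, 0, 0, 255]
    - [0, 40, 0, 20, 0, 0, 255]
    - [0, 60, 0, 30, 0, 0, 255]
    - [0, 80, 0, 40, 0, 0, 255]
    - [0, 100, 0, 50, 0, 0, 255]
    - [0, 120, 0, 60, 0, 0, 255]
    - [0, 135, 0, 70, 0, 0, 255]
    - [0, 150, 0, 80, 0, 0, 255]
    - [20, 150, 0, 90, 0, 0, 255]
    - [50, 150, 0, 90, 0, 0, 255]

```text
time_s: 18.18
eef_pos: [0.5469, -0.2821, 0.1268]
eef_rot: [-0.002, 0.707, -0.002, -0.707]
wrist_force: [0.0, -0.4, -0.0]
opening: 0.0
```

```bash
python3 - <<'E'
from h import *
plan([(545,-282,70,-90),(570,-282,70,-90),(590,-282,70,-90)])
E
```

```text
t 18.18 tcp [ 546.9 -282.1  126.8] jaw -90.4 q [-0.67  0.38  1.59  0.    1.18  0.91] F [ 0.  -0.4 -0. ] open 0.0
(545, -282, 70, -90) -> [57, 0, 2] [-0.4, -0.1, -0.0]
(570, -282, 70, -90) -> [57, 0, -23] [-0.4, -0.1, -0.0]
(590, -282, 70, -90) -> [57, 0, -43] [-0.4, -0.1, -0.0]
```

step_arm:
  motion:
    - [30, 0, 2, 0, 0, 0, 255]
    - [56, 0, 2, 0, 0, 0, 255]
    - [56, 0, -10, 0, 0, 0, 255]
    - [56, 0, -18, 0, 0, 0, 255]
    - [56, 0, -24, 0, 0, 0, 255]
    - [56, 0, -27, 0, 0, 0, 255]
    - [56, 0, -30, 0, 0, 0, 255]
    - [56, 0, -32, 0, 0, 0, 255]

```text
time_s: 19.18
eef_pos: [0.5769, -0.2828, 0.0726]
eef_rot: [0.002, -0.707, 0.002, 0.707]
wrist_force: [-0.9, -0.1, 2.2]
opening: 0.002
```

step_arm:
  motion:
    - [0, 0, -2, 0, 0, 0, 255]
    - [0, 0, -4, 0, 0, 0, 255]
    - [0, 0, -6, 0, 0, 0, 255]
    - [0, 0, -8, 0, 0, 0, 255]
    - [0, 0, -9, 0, 0, 0, 255]

```text
time_s: 19.8
eef_pos: [0.5818, -0.2827, 0.0723]
eef_rot: [0.003, -0.704, 0.001, 0.711]
wrist_force: [-22.8, 0.5, 15.9]
opening: 0.002
```

step_arm:
  motion:
    - [0, 0, -1, 0, 0, 0, 255]
    - [0, 0, -2, 0, 0, 0, 255]
    - [0, 0, -3, 0, 0, 0, 255]
    - [0, 0, -3, 0, 0, 0, 255]

```text
time_s: 20.3
eef_pos: [0.5818, -0.2827, 0.0723]
eef_rot: [0.003, -0.701, 0.001, 0.713]
wrist_force: [-33.0, 2.0, 21.5]
opening: 0.003
```

```bash
python3 - <<'E'
from h import *
plan([])
q,e=ctrl.camera("scene"); Q=cloud("scene",e)
H=hsv(q)
for r in (263,268,273):
    print(r,[(c,*np.round(Q[r,c]*1000).astype(int).tolist(),q[r,c].tolist()) for c in range(282,300)])
E
```

```text
t 20.3 tcp [ 581.8 -282.7   72.3] jaw -90.3 q [-0.63  0.52  1.51 -0.01  1.13  0.95] F [-33.    2.   21.5] open 0.003
263 [(282, 527, -335, 3, [41, 40, 44]), (283, 527, -329, -3, [40, 40, 42]), (284, 535, -334, 5, [38, 40, 44]), (285, 534, -328, 0, [37, 42, 54]), (286, 538, -327, 1, [38, 53, 77]), (287, 600, -404, 94, [48, 69, 99]), (288, 604, -403, 95, [80, 93, 114]), (289, 605, -400, 94, [115, 119, 126]), (290, 612, -404, 99, [136, 137, 135]), (291, 612, -399, 96, [141, 140, 137]), (292, 618, -401, 100, [140, 140, 136]), (293, 620, -399, 100, [139, 139, 136]), (294, 627, -404, 106, [140, 139, 136]), (295, 629, -401, 105, [141, 142, 138]), (296, 633, -402, 107, [150, 149, 145]), (297, 636, -400, 108, [164, 164, 160]), (298, 639, -399, 108, [181, 181, 177]), (299, 643, -400, 110, [194, 194, 190])]
268 [(282, 539, -353, 1, [39, 39, 42]), (283, 543, -353, 2, [38, 38, 41]), (284, 547, -352, 3, [39, 39, 43]), (285, 549, -349, 1, [37, 40, 47]), (286, 551, -347, 0, [39, 50, 70]), (287, 596, -400, 68, [38, 57, 86]), (288, 601, -402, 71, [60, 74, 97]), (289, 605, -402, 73, [105, 109, 117]), (
[... 367 characters left out ...]
91, [139, 139, 135])]
273 [(282, 552, -372, 0, [37, 37, 40]), (283, 556, -372, 2, [38, 38, 40]), (284, 558, -370, 1, [37, 37, 41]), (285, 562, -369, 2, [37, 39, 44]), (286, 562, -364, -2, [33, 41, 54]), (287, 568, -366, 3, [34, 52, 75]), (288, 596, -398, 44, [46, 66, 91]), (289, 602, -401, 49, [79, 89, 105]), (290, 607, -402, 53, [116, 120, 123]), (291, 612, -403, 56, [137, 137, 134]), (292, 613, -399, 53, [140, 139, 137]), (293, 617, -400, 56, [140, 141, 137]), (294, 621, -400, 58, [140, 140, 137]), (295, 627, -403, 63, [139, 139, 136]), (296, 630, -401, 63, [139, 139, 135]), (297, 633, -400, 64, [138, 138, 134]), (298, 637, -400, 66, [137, 137, 133]), (299, 641, -401, 68, [138, 138, 134])]
```

Drawer moved a further ~8–9 mm and now abuts the box front (panel 595–606, hard stop at 33 N): home. Retract and go to green.

step_arm:
  motion:
    - [0, 0, 15, 0, 0, 0, 255]
    - [-20, 0, 40, 0, 0, 0, 255]
    - [-80, 0, 45, 0, 0, 0, 255]
    - [-135, 0, 40, 0, 0, 0, 255]
    - [-135, 0, 40, 0, 0, 0, 255]

```text
time_s: 20.98
eef_pos: [0.5524, -0.2846, 0.2138]
eef_rot: [0.0, 0.711, -0.005, -0.704]
wrist_force: [0.9, -0.3, -0.4]
opening: 0.001
```

```bash
cat > g.py <<'E'
from h import *
ax=np.array([612.5,199.4]); w=[]
def pt(f,rad,off,z):
    an=np.radians(105.6+f); r=np.array([np.cos(an),np.sin(an)]); t=np.array([-r[1],r[0]])
    return (*[float(k) for k in np.round(ax+rad*r-off*t,1)],z,-74.4)
w=[pt(0,75,42,210),pt(0,75,42,110)]+[pt(f,75,20,110) for f in range(0,91,15)]
plan(w)
E
python3 - <<'E'
from h import *
p,d=ctrl.camera("top"); P=cloud("top",d);H=hsv(p);X,Y,Z=[P[...,k] for k in range(3)]
h,s,v=[H[...,k].astype(int) for k in range(3)]
m=(h>100)&(h<125)&(s>120)&(Z>.082)&(Z<.095)&(X>.42)&(X<.65)&(Y<-.15)&(Y>-.42)
print("front",fit(P,m), np.percentile(X[m],[3,50,97]))
import g
E
```

```text
front (85, 'mid', array([ 599.4, -205.5]), 'len', np.float64(78.4), 'wid', np.float64(8.8), 'deg', np.float32(89.5)) [0.59499379 0.59939069 0.60354167]
t 21.02 tcp [ 550.8 -283.4  210.4] jaw -90.3 q [-0.67  0.29  1.52  0.    1.33  0.91] F [-0.5  0.2 -0.4] open 0.002
(632.8, 282.9, 210, -74.4) -> [-1, -567, -79] [-15.9, -0.3, -0.3]
(632.8, 282.9, 110, -74.4) -> [99, -567, -78] [-15.9, -0.3, -0.3]
(611.6, 277.0, 110, -74.4) -> [99, -561, -57] [-15.9, -0.3, -0.3]
(591.5, 274.1, 110, -74.4) -> [99, -558, -37] [-15.9, -0.3, -0.3]
(572.9, 266.2, 110, -74.4) -> [98, -550, -18] [-15.9, -0.3, -0.3]
(557.0, 253.6, 110, -74.4) -> [98, -537, -3] [-15.9, -0.3, -0.3]
(544.8, 237.4, 110, -74.4) -> [98, -521, 10] [-15.9, -0.3, -0.3]
(537.3, 218.6, 110, -74.4) -> [98, -502, 17] [-15.9, -0.3, -0.3]
(534.9, 198.5, 110, -74.4) -> [99, -482, 19] [-15.9, -0.3, -0.3]
```

step_arm:
  motion:
    - [0, -50, -7, -2, 0, 0, 255]
    - [0, -108, -15, -4, 0, 0, 255]
    - [0, -166, -23, -6, 0, 0, 255]
    - [0, -224, -31, -8, 0, 0, 255]
    - [0, -282, -39, -10, 0, 0, 255]
    - [0, -340, -47, -12, 0, 0, 255]
    - [0, -398, -55, -14, 0, 0, 255]
    - [0, -456, -63, -16, 0, 0, 255]
    - [0, -514, -71, -16, 0, 0, 255]
    - [0, -567, -79, -16, 0, 0, 255]

```text
time_s: 22.28
eef_pos: [0.6305, 0.2863, 0.2048]
eef_rot: [-0.097, -0.699, -0.097, 0.702]
wrist_force: [-0.3, -0.7, -0.4]
opening: 0.001
```

step_arm:
  motion:
    - [0, 0, 0, 0, 0, 0, 255]

```text
time_s: 22.4
eef_pos: [0.6299, 0.2881, 0.2044]
eef_rot: [-0.098, -0.699, -0.098, 0.701]
wrist_force: [-0.9, -0.9, -0.6]
opening: -0.0
```

```bash
python3 g.py; python3 - <<'E'
from h import *
q,_=ctrl.camera("scene"); p,_=ctrl.camera("top")
cv2.imwrite("pics/t9.png",np.hstack([cv2.resize(x,(390,390),interpolation=cv2.INTER_CUBIC) for x in(p[130:260,160:290],q[90:220,330:460])])[:,:,::-1])
E
```

```text
t 22.4 tcp [629.9 288.1 204.4] jaw -74.1 q [0.26 0.46 1.3  0.   1.38 1.55] F [-0.9 -0.9 -0.6] open -0.0
(632.8, 282.9, 210, -74.4) -> [-6, 6, -1] [0.3, 0.2, 0.1]
(632.8, 282.9, 110, -74.4) -> [94, 6, -2] [0.3, 0.2, 0.1]
(611.6, 277.0, 110, -74.4) -> [94, 6, 20] [0.3, 0.2, 0.1]
(591.5, 274.1, 110, -74.4) -> [95, 3, 40] [0.3, 0.2, 0.1]
(572.9, 266.2, 110, -74.4) -> [95, 6, 61] [0.3, 0.2, 0.1]
(557.0, 253.6, 110, -74.4) -> [95, 13, 79] [0.3, 0.2, 0.1]
(544.8, 237.4, 110, -74.4) -> [95, 26, 95] [0.3, 0.2, 0.1]
(537.3, 218.6, 110, -74.4) -> [95, 42, 108] [0.3, 0.2, 0.1]
(534.9, 198.5, 110, -74.4) -> [95, 60, 116] [0.3, 0.2, 0.1]
```

View pics/t9.png

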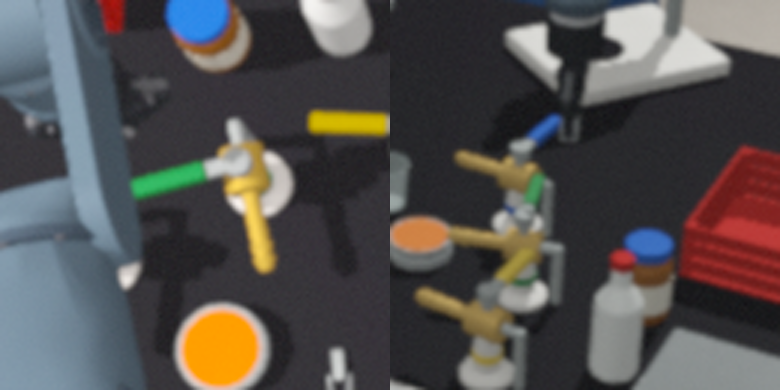

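Gripper is up on the +x side of the green lever, clear of jar and bottle. Descend and sweep.

step_arm:
  motion:
    - [45, 6, -2, 0, 0, 0, 255]
    - [94, 6, -2, 0, 0, 0, 255]
    - [94, 6, 5, 0, 0, 0, 255]
    - [94, 6, 13, 0, 0, 0, 255]
    - [94, 6, 20, 0, 0, 0, 255]
    - [94, 4, 30, 0, 0, 0, 255]
    - [95, 3, 40, 0, 0, 0, 255]
    - [95, 6, 61, 0, 0, 0, 255]
    - [95, 13, 79, 0, 0, 0, 255]
    - [95, 26, 95, 0, 0, 0, 255]

```text
time_s: 23.75
eef_pos: [0.5466, 0.2342, 0.1131]
eef_rot: [0.096, 0.701, 0.097, -0.7]
wrist_force: [2.3, 1.9, 0.5]
opening: -0.004
```

```bash
python3 g.py | tail -4; python3 -c "
from h import *
plan([])"
```

```text
(557.0, 253.6, 110, -74.4) -> [3, -16, -15] [0.1, -0.2, 0.1]
(544.8, 237.4, 110, -74.4) -> [3, -4, 1] [0.1, -0.2, 0.1]
(537.3, 218.6, 110, -74.4) -> [3, 12, 13] [0.1, -0.2, 0.1]
(534.9, 198.5, 110, -74.4) -> [3, 31, 21] [0.1, -0.2, 0.1]
t 23.75 tcp [546.6 234.2 113.1] jaw -74.3 q [0.2  0.35 1.65 0.   1.14 1.5 ] F [2.3 1.9 0.5] open -0.004
```

step_arm:
  motion:
    - [0, 8, 9, 0, 0, 0, 255]
    - [0, 14, 14, 0, 0, 0, 255]
    - [0, 20, 17, 0, 0, 0, 255]
    - [0, 24, 19, 0, 0, 0, 255]
    - [0, 27, 20, 0, 0, 0, 255]
    - [0, 30, 20, 0, 0, 0, 255]
    - [0, 32, 20, 0, 0, 0, 255]

```text
time_s: 24.62
eef_pos: [0.5352, 0.2036, 0.1123]
eef_rot: [0.092, 0.701, 0.1, -0.7]
wrist_force: [-2.4, 32.5, 0.1]
opening: -0.0
```

step_arm:
  motion:
    - [0, 1, 0, 0, 0, 0, 255]
    - [0, 2, 0, 0, 0, 0, 255]
    - [0, 2, 0, 0, 0, 0, 255]

```text
time_s: 25.0
eef_pos: [0.5352, 0.2035, 0.1123]
eef_rot: [0.092, 0.701, 0.101, -0.7]
wrist_force: [-2.1, 36.1, 1.1]
opening: -0.001
```

step_arm:
  motion:
    - [0, -12, 0, 0, 0, 0, 255]
    - [-10, -20, 0, 0, 0, 0, 255]
    - [-60, -25, 0, 0, 0, 0, 255]
    - [-110, -40, 0, 0, 0, 0, 255]
    - [-130, -70, 50, 0, 0, 0, 255]
    - [-130, -70, 110, 0, 0, 0, 255]
    - [-130, -30, 160, 0, 0, 0, 255]
    - [-130, 30, 170, 0, 0, 0, 255]
    - [-130, 90, 170, 0, 0, 0, 255]
    - [-130, 150, 170, 0, 0, 0, 255]

```text
time_s: 26.25
eef_pos: [0.4136, 0.0025, 0.2433]
eef_rot: [0.097, 0.701, 0.096, -0.7]
wrist_force: [1.8, 0.4, -0.6]
opening: 0.005
```

```bash
python3 - <<'E'
from h import *
plan([])
p,d=ctrl.camera("top"); P=cloud("top",d);H=hsv(p);X,Y,Z=[P[...,k] for k in range(3)]
h,s,v=[H[...,k].astype(int) for k in range(3)]
for n,a,b,y0,y1 in(("blue",100,125,.32,.5),("green",50,90,.12,.32),("yellow",24,33,-.02,.15)):
    m=(h>=a)&(h<=b)&(s>130)&(v>70)&(Z>.12)&(Z<.142)&(Y>y0)&(Y<y1)&(X>.4)&(X<.72)
    print(n,fit(P,m) if m.sum()>20 else m.sum())
m=(h>100)&(h<125)&(s>120)&(Z>.082)&(Z<.095)&(X>.42)&(X<.65)&(Y<-.15)&(Y>-.42)
print("front",fit(P,m))
q,_=ctrl.camera("scene")
cv2.imwrite("pics/t10.png",np.hstack([cv2.resize(x,None,fx=k,fy=k,interpolation=cv2.INTER_CUBIC) for x,k in((p[100:300,150:460],1.3),(q[90:290,230:430],1.3))])[:,:,::-1])
E
```

```text
t 26.25 tcp [413.6   2.5 243.3] jaw -74.4 q [-0.28 -0.22  1.97 -0.    1.38  1.02] F [ 1.8  0.4 -0.6] open 0.005
blue (166, 'mid', array([537.2, 423.6]), 'len', np.float64(69.5), 'wid', np.float64(17.4), 'deg', np.float32(85.9))
green (133, 'mid', array([545. , 183.2]), 'len', np.float64(64.1), 'wid', np.float64(15.8), 'deg', np.float32(11.6))
yellow (169, 'mid', array([649.4,  91.5]), 'len', np.float64(72.0), 'wid', np.float64(17.7), 'deg', np.float32(87.2))
front (234, 'mid', array([ 598.8, -283.7]), 'len', np.float64(228.4), 'wid', np.float64(7.9), 'deg', np.float32(89.5))
```

View pics/t10.png

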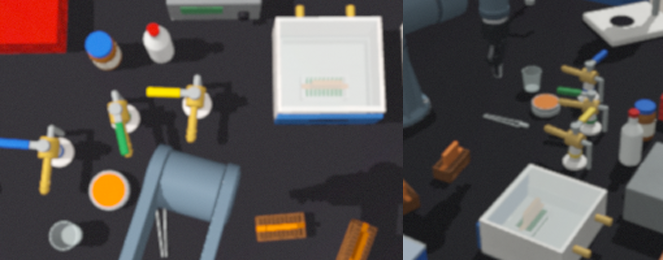

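Everything looks right; recheck the green lever's angle with looser colour limits (it's shaded), before handing in.

```bash
python3 - <<'E'
from h import *
ims=[("start",cv2.imread("pics/top0.png")[:,:,::-1].copy(),np.load("pics/top0.npy"))]+[(k,*ctrl.camera("top")) for k in range(3)]
for n,p,d in ims:
    P=cloud("top",d);H=hsv(p);X,Y,Z=[P[...,k] for k in range(3)]
    h,s,v=[H[...,k].astype(int) for k in range(3)]
    for c,a,b,y0,y1 in(("blue",95,128,.32,.5),("green",40,95,.12,.32)):
        m=(h>=a)&(h<=b)&(s>80)&(v>30)&(Z>.115)&(Z<.145)&(Y>y0)&(Y<y1)&(X>.4)&(X<.72)
        r=fit(P,m); 
        # subpixel-ish: image-space axis of colour blob at z=.133 plane
        i=ctrl.camera_info("top"); mm=(((h>=a)&(h<=b)&(s>80)&(v>30))&(cv2.dilate(m.astype(np.uint8),np.ones((3,3)))>0))
        vv,uu=np.nonzero(mm); D=np.stack([(uu-i["cx"])/i["fx"],(vv-i["cy"])/i["fy"],np.ones(len(uu))],-1)@i["T"][:3,:3].T; o=i["T"][:3,3]
        W=o+D*((.133-o[2])/D[:,2])[:,None]; q=np.zeros((1,len(W),3));q[0]=W
        print(n,c,r, "| plane",fit(q,np.ones((1,len(W)),bool)))
p,d=ims[-1][1:]
cv2.imwrite("pics/t11.png",cv2.resize(p[160:260,155:275],None,fx=6,fy=6,interpolation=cv2.INTER_CUBIC)[:,:,::-1])
E
```

```text
start blue (186, 'mid', array([466.1, 372. ]), 'len', np.float64(69.4), 'wid', np.float64(18.1), 'deg', np.float32(-15.1)) | plane (240, 'mid', array([464.8, 372.9]), 'len', np.float64(72.2), 'wid', np.float64(24.9), 'deg', np.float32(-11.8))
start green (174, 'mid', array([593.9, 264.1]), 'len', np.float64(70.3), 'wid', np.float64(17.7), 'deg', np.float32(-74.5)) | plane (223, 'mid', array([593.4, 264.5]), 'len', np.float64(72.3), 'wid', np.float64(23.8), 'deg', np.float32(-75.9))
0 blue (169, 'mid', array([537.1, 422.6]), 'len', np.float64(69.4), 'wid', np.float64(17.5), 'deg', np.float32(86.2)) | plane (229, 'mid', array([537.1, 423.2]), 'len', np.float64(73.5), 'wid', np.float64(23.2), 'deg', np.float32(86.1))
0 green (156, 'mid', array([545.7, 182.3]), 'len', np.float64(67.9), 'wid', np.float64(17.1), 'deg', np.float32(12.9)) | plane (178, 'mid', array([544.5, 183.1]), 'len', np.float64(69.2), 'wid', np.float64(19.9), 'deg', np.float32(11.0))
1 blue (171, 'mid', array([537.4, 422.2]), 'len', np.float64(71.4), 'wid', np.float64(17.4), 'deg', np.float32(86.0)) | plane (229, 'mid', array([537.1, 423.2]), 'len', np.float64(73.5), 'wid', np.float64(23.3), 'deg', np.float32(86.2))
1 green (159, 'mid', array([545.5, 182.1]), 'len', np.float64(67.0), 'wid', np.float64(17.3), 'deg', np.float32(12.7)) | plane (179, 'mid', array([544.5, 183.1]), 'len', np.float64(69.1), 'wid', np.float64(20.1), 'deg', np.float32(11.0))
2 blue (171, 'mid', array([537.4, 422.3]), 'len', np.float64(71.5), 'wid', np.float64(17.4), 'deg', np.float32(86.2)) | plane (229, 'mid', array([537.1, 423.2]), 'len', np.float64(73.5), 'wid', np.float64(23.3), 'deg', np.float32(86.2))
2 green (159, 'mid', array([545.4, 182.3]), 'len', np.float64(67.1), 'wid', np.float64(16.9), 'deg', np.float32(12.9)) | plane (179, 'mid', array([544.5, 183.1]), 'len', np.float64(69.1), 'wid', np.float64(20.1), 'deg', np.float32(11.0))
```

Green turned 90° by chord (95 mm). Blue turned ~80°, so check its pipe direction once more before trusting its stop.

```bash
python3 - <<'E'
from h import *
p,d=ctrl.camera("top"); P=cloud("top",d);H=hsv(p);h,s,v=[H[...,k].astype(int) for k in range(3)];Z=P[...,2]
for n,ax,lev in(("blue",(532.3,355.5),-4),("yellow",(646,24),-3)):
    x=P[...,0]*1000-ax[0]; y=P[...,1]*1000-ax[1]; r=np.hypot(x,y)
    m=(r>45)&(r<110)&(x<-20)&(abs(y)<45)&(Z>.06)&(Z<.105)&(h>10)&(h<26)&(s>90)
    b=np.degrees(np.arctan2(-y[m],-x[m]))
    print(n,"lever",lev,m.sum(),"pipe bearing median",round(np.median(b),1),[round(float(np.median(b[(r[m]>q)&(r[m]<q+20)])),1) for q in(45,65,85)],"fit",fit(P,m)[-1])
    t=m&(Z>np.percentile(Z[m],60)); print("  ridge",fit(P,t)[-1])
plan([])
E
```

```text
blue lever -4 127 pipe bearing median -3.3 [-2.9, -3.3, -3.6] fit -5.1
  ridge -1.1
yellow lever -3 120 pipe bearing median -6.2 [-7.2, -5.8, -6.3] fit -5.1
  ridge -6.9
t 26.55 tcp [413.2   5.4 242.3] jaw -74.3 q [-0.28 -0.21  1.97  0.    1.38  1.02] F [-0.   0.5 -0.6] open -0.001
```

Blue's pipe bears −3.3°, which matches its lever being square to it (−4°), so it is at the shut stop. Handing in.

```bash
python3 -c "
from bench import ctrl
print(ctrl.hand_in())"
```

```text
the job is handed in; nothing more can be done
None
```

The changeover is finished and handed in at about 27 s, in the order asked. I shut the blue cock, set the rack down in the drawer and let go, pushed the drawer home, then opened the green cock. The hand-in gives no verdict.

What the last checks showed:
- **Blue cock:** it came up hard against its stop at about 40 N. The lever stands square to its pipe within about 1°. It turned only about 80°, so it seems to have started about 10° short of fully open.
- **Rack:** it was set down with about 10 N of contact. It shows upright through the clear top of the closed box.
- **Drawer:** the first push, with about 40 N at the wrist, stopped 8–9 mm short. The gripper's knuckles had probably caught the rim of the box. I pushed again with the jaws turned and the tip higher, and it went to a hard stop at 33 N. The panel's inner face now measures 1–2 mm from the box front, within camera error.
- **Green cock:** it reached its stop at 36 N, after about 90° of turn judged by how far the lever moved. The direct angle reading was 2–4° less, which is within the camera noise.
- **Yellow cock and the rest:** the yellow lever reads the same as at the start. The other items look undisturbed in the last picture, though I did not measure them. The arm was left raised and clear of everything.

The one thing I can't rule out is that first drawer push. If all of its 40 N went through the knuckles onto the rim, it was right at the 40 N limit for the gripper body.

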